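Seat a nest block of clips in the corner stops for gluing

TASK

Lift the dust cover off the nest block that stands loosely on the steel locating plate, and set it down (do not drop it), grip up, on the sheet of white card. Then bring the block, kept level so that the clips do not spill, flat onto the plate in the corner of the two stops, its long side flush against the long stop and its end flush against the short stop, and finish while still holding it there with a light, steady push on both stops: do not let go. Leave the other things on the bench where they are.

Things in the scene. Friction and masses are not known exactly. Their poses are not given: they have to be found in the camera images.
- fixture: Locating plate: dark steel, 160 (x) x 200 (y) mm, fixed to the bench, its top 12 mm above the bench. Origin at the centre of its underside, z up. Two low bright steel stop bars are screwed on it (stop_long, stop_short), 8 mm high above the plate's top. The rest of its top is flat, bare and ground smooth: the block slides on it and along the stops easily (friction 0.2 to 0.3).
- corner (a point): Inner corner of the stops, on the plate's top where the faces of the two bars would meet; axes parallel to the plate's. At plate x = +50, y = +70, z = +12 mm. The long stop's face is this point's plane x = 0 (the block comes from -x), the short stop's face its plane y = 0 (the block comes from -y).
- stop_long: The long stop, a rigid bar on the far (+x) side of the plate, running along the plate's y from 20 to 140 mm short of the corner (corner y = -20 to -140); 8 mm high, 20 mm wide (corner x = 0 to +20). Its frame is that of corner.
- stop_short: The short stop, a rigid bar on the left (+y) side of the plate, running along the plate's x from corner x = -15 to -90; 8 mm high, 20 mm wide (corner y = 0 to +20). Its frame is that of corner.
- nest: Nest block: aluminium, black plastic top with 3 x 5 small steel clips standing 4 mm out of it. 50 (x) x 90 (y) x 40 mm high, 0.4 kg. Origin: centre of its underside, z up. Starts loose on the plate, covered, 35 to 70 mm short of both stops, up to 0.3 rad askew. Seated: origin at corner x = -25, y = -45, z = 0 mm, axes parallel to the plate's. Its sides above the stops (32 mm) are free to grip.
- cover: Dust cover, grey plastic cap on the nest block: 60 (x) x 100 (y) x 23 mm high, 70 g, with a black bar grip on top, 14 (x) x 40 (y) x 24 mm high (top 47 mm above the rim). Origin: centre of its open lower rim, z up. Loose; its skirt goes 14 mm down round the block with 2 mm play per side. At the start its axes are the block's and its rim is 26 mm above the block's underside.
- sheet: Sheet of white card, 240 mm (x) x 180 mm (y) x 2 mm thick, fixed flat on the bench. Origin at the centre of its underside, z up. A tape roll stands on its far (+x) end; the rest is free.
- tape: Roll of brown tape lying flat on the sheet, diameter 72 mm, 19 mm high. Origin at the centre of its underside. Leave alone.
- saucer: White saucer, diameter 90 mm, 22 mm high, at the right side. Origin at the centre of its underside. Leave alone.
- glue_bottle: Amber glass glue bottle, diameter 60 mm, 150 mm high, at the left side. Origin at the centre of its underside. Leave alone.
- clip_tray: White plastic tray of loose clips, 90 x 120 x 40 mm, at the far side. Origin at the centre of its underside. Leave alone.
- spare_nest: Spare, empty nest block without a cover, 50 x 90 x 40 mm, on the bare bench at the far side. Origin at the centre of its underside. Leave alone.
- tweezers: Steel tweezers, 130 mm long (along x), 8 mm high, lying between the plate and the sheet. Origin under the middle. Leave alone.
- hex_key: L-shaped hex key, 90 mm long (along x), 5 mm thick, lying at the left. Origin under the middle of the long leg. Leave alone.

How it is judged:
On the way, in this order (a step that is already met when the one before it is completed fails the run):
1. the cover is lifted clear of the block (z of cover in the frame of nest above 0.05 m), for 0.1 s.
2. the cover lies on the sheet, grip up, let go (z of cover in the frame of sheet below 0.006 m and angle between cover's own z axis and vertical below 0.06 rad and x of cover in the frame of sheet between -0.092 and 0.092 m and y of cover in the frame of sheet between -0.062 and 0.062 m and linear speed of cover below 0.02 m/s and contact force between cover and the arm below 0.05 N and contact force between cover and the fingers below 0.05 N), for 0.2 s.
At the end, for the whole second after the job is handed in: Gripper on the block, which presses each stop with 1 to 40 N, is within 3 mm and 0.03 rad of seated, flat on the plate (2.5 mm, 0.03 rad), at rest (10 mm/s). Cover let go, flat on the sheet (rim within 4 mm, tilt 0.06 rad), its centre 28 mm or more inside the sheet's edges (all of step 2 and x of nest in the frame of corner between -0.028 and -0.022 m and y of nest in the frame of corner between -0.048 and -0.042 m and z of nest in the frame of corner below 0.0025 m and angle between nest's own z axis and vertical below 0.03 rad and angle between the x axis of nest and the x axis of fixture, either way round below 0.03 rad and contact force between nest and stop_long between 1 and 40 N and contact force between nest and stop_short between 1 and 40 N and contact force between nest and the fingers above 1 N and linear speed of nest below 0.01 m/s); the arm keeps its last pose, push and grip.
It fails at once if another thing on the bench is shifted by more than 30 mm (distance of any of tape, saucer, glue_bottle, clip_tray, spare_nest, tweezers, hex_key from where it was at the start of the episode above 0.03 m).
It fails at once if the cover is dropped (it falls freely faster than 0.6 m/s) (linear speed of cover above 0.6 m/s and contact force between cover and the arm below 0.01 N and contact force between cover and the fingers below 0.01 N).
It fails at once if the block is tipped by more than 0.35 rad and the clips spill (angle between nest's own z axis and vertical above 0.35 rad).
It fails at once if the block is rammed against a stop with more than 70 N (contact force between nest and stop_long above 70 N or contact force between nest and stop_short above 70 N).
It also fails if it takes over 61 s, if anything falls off the work surface, if the arm or the gripper's body presses on something with over 40 N, if the wrist force passes 120 N, or if a joint passes its speed limit or range.

ROBOT

A 7-joint arm with a two-finger parallel gripper is mounted at the origin on the work surface. World frame = base frame: x ahead of the robot, y to its left, z up, the work surface at z = 0. Lengths are in m, angles in rad, forces in N, time in s.
With the tool pointing down it reaches from about 0.35 to 0.9 m from the base axis. Payload 19.9 kg.
Tool frame: the origin (TCP) lies at the very end of the fingers, on their centre line; the grasp point (between the pads) lies 19 mm behind it; z points along the fingers, y is the line along which they close (so a half turn about z gives the same grasp; the last joint's range is limited). The gripper opens to 94 mm and grips with 3 to 60 N. Pads are 16 mm wide; open, the fingers measure 119 mm over their backs; the gripper's body (75 mm by 177 mm) begins 78 mm behind the grasp point.
Start: joints at [-0.042, 0.417, -0.01, 1.614, 0.005, 1.111, -0.053], TCP at [0.625, 0, 0.205] pointing down, gripper open.
Joint ranges: [-2.81, 2.81], [-0.39, 2.02], [-1.27, 1.25], [0.06, 2.57], [-1.19, 4.33], [0.19, 2], [-2.82, 2.82]. Speed limits (rad/s): [1.89, 1.89, 2.39, 2.39, 3.01, 3.01, 3.01].

INTERFACE

Orientations are given as a rotation vector (axis times angle).
In Python, from rig import telemetry, read_camera, camera_model, env gives the robot as it stands.
- The arm moves only by the tool drive_tool, never from a script. Its argument "plan" is a list that holds one entry, the list of rows, each a list of 7 numbers: the shift along the tool's x, y, z normalised to -1 to 1, where 1 is 0.5 m, then the turn, a rotation vector about the tool's x, y, z normalised to -1 to 1, where 1 is 2 pi rad, then the closure, from -1 (fully open) to 1 (shut), so that 0 is half open. A call has 1 to 20 rows; each row is the pose to reach, as a shift and turn from the pose commanded when the call began, along the tool's axes at that moment, turning the shorter way round; what a row does not reach only later rows make up. A row lasts 1/8 s, in which the tool goes at most 62.5 mm and 10.7 degrees, less where a joint would pass 70% of its speed; a pose out of reach is approached as far as the arm can. A call with a number of a shift or a turn outside -1 to 1 is refused whole. A call with a gripper value outside its range is refused whole. The fingers move at their own pace and stop on an object; "grip_force" is the grip in N (left out, the last holds). Time passes only in rows, so rows that repeat a pose let the fingers close. It gives the time, the measured TCP pose, the force, the opening and the grip force at its end, in the units of the state.
- telemetry.get_state(): the state, without advancing time (a new reading comes with each control period).
- read_camera(name): name is "scene" or "side" or "wrist"; returns the picture (480x640x3 uint8, blue, green, red); there is no depth.
- camera_model(name): a dict with "K" (3x3 intrinsics, pixels), "rvec" (rotation vector, rad) and "tvec" (3), from world to camera coordinates, as OpenCV has them. Camera axes: x right, y down, z forward; pixel columns grow to the right and rows downward; lengths in m; the calibration is good to about 2 mm. A picture is of the moment at which its call begins: read the wrist's pose just before it. camera_model takes no time and is no camera call; for the wrist camera it gives the pose at the moment of the call.
- env.sign_off(): hands the job in; it is judged then, once.
The state is a dict: "clock": time; "joints": joint angles; "qd": joint speeds; "tau": joint torques, N m; "eef_pos": TCP position; "orientation": TCP orientation; "wrist_force": force on the tool from outside, world axes, zero at the start; "moment": the same for the moment, N m; "opening": opening from 0.0 (shut) to 1.0 (fully open); "gripper_force": force on a finger pad.
Only numpy, scipy, OpenCV 4.12 (cv2) and the standard library are available. Lean on these libraries where they do the work, as an engineer would, in place of code of your own. Each camera call takes 0.05 s, during which the arm holds its last target. There are 200 camera calls.

## Working session

There is one attempt and no reset: what is moved stays moved. The work goes in short steps, Python scripts to look and compute and a tool call to move; the robot and the scene stay as the last step left them, time stands still between calls to the robot, and variables do not carry over. Pictures are saved under pics/ and viewed, at most 10 in all, crops included, and the job is handed in when it is done.

Besides the shell and the picture viewer there is one more tool, called after "Emit:" by a JSON object that holds its "name" and its "arguments". drive_tool: Moves the arm, as the interface text tells. Scaled input: -1 to 1 covers 0.5 m each way for a shift and 2 pi rad each way for a turn. Its arguments: {"type":"object","properties":{"plan":{"type":"array","items":{"type":"array","items":{"type":"array","items":{"type":"number","minimum":-1,"maximum":1}}}},"grip_force":{"type":"number"}},"required":["plan"]}

```bash
mkdir -p pics; cat > h.py <<'E'
import numpy as np, cv2
from rig import telemetry, read_camera, camera_model, env
def ray(m,uv):
    R=cv2.Rodrigues(np.array(m["rvec"],float))[0];t=np.array(m["tvec"],float).ravel()
    d=np.linalg.inv(np.array(m["K"]))@np.array([uv[0],uv[1],1.]);return -R.T@t,R.T@d
def onz(m,uv,z):
    c,d=ray(m,uv);return c+d*(z-c[2])/d[2]
def proj(m,P):
    return cv2.projectPoints(np.array(P,float).reshape(-1,1,3),np.array(m["rvec"],float),np.array(m["tvec"],float),np.array(m["K"]),None)[0].reshape(-1,2)
E
python3 - <<'E'
from h import *
s=telemetry.get_state();print(s)
for n in("scene","side","wrist"):
    m=camera_model(n);im=read_camera(n);cv2.imwrite(f"pics/{n}0.png",im);np.save(f"{n}0.npy",m,allow_pickle=True);print(n,m)
E
```

```text
{'clock': 0.0, 'joints': array([-0.04150596,  0.41794151, -0.01027831,  1.61418277,  0.00472246,
        1.11066337, -0.05294818]), 'qd': array([ 1.12668118e-04,  7.30775766e-04,  3.04536243e-04,  1.11368997e-04,
       -1.24143255e-04,  7.72208980e-05, -1.42751512e-03]), 'tau': array([ 3.52895018e-03, -8.51262331e+01,  6.40313700e-01, -4.25991547e+01,
       -4.87577857e-02,  1.87510403e-02,  1.73272206e-04]), 'eef_pos': array([ 6.24630567e-01, -3.04954484e-05,  2.04842049e-01]), 'orientation': array([-2.22085819e+00, -2.22097695e+00,  1.42745790e-03]), 'wrist_force': array([-0.25501344, -0.03358743, -0.52982379]), 'moment': array([-0.01544949, -0.01997138, -0.01069502]), 'gripper_force': 0.0, 'opening': 1.0034773595737436}
scene {'K': array([[439.08203402,   0.        , 317.94126748],
       [  0.        , 439.08203402, 245.56325368],
       [  0.        ,   0.        ,   1.        ]]), 'rvec': array([ 1.17075762,  2.1411548 , -1.17107452]), 'tvec': array([ 0.3047156 , -0.23160172,  1.39611572])}
side {'K': array([[583.06509413,   0.        , 328.50290211],
       [  0.        , 583.06509413, 247.52728027],
       [  0.        ,   0.        ,   1.        ]]), 'rvec': array([ 2.05204186, -0.40155446,  0.20561258]), 'tvec': array([-0.52724176,  0.17156005,  1.32802034])}
wrist {'K': array([[357.2814587 ,   0.        , 319.14449668],
       [  0.        , 357.2814587 , 238.36222065],
       [  0.        ,   0.        ,   1.        ]]), 'rvec': array([-2.88482236e+00,  8.93298346e-04,  2.51846640e-03]), 'tvec': array([-0.62417262, -0.02749334,  0.39274872])}
```

View pics/scene0.png

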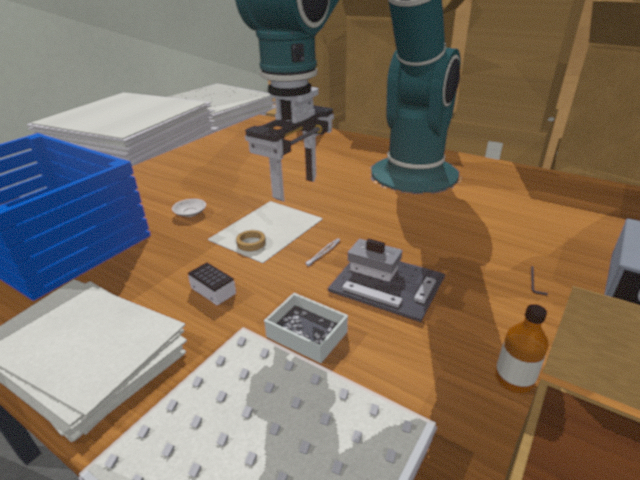

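View pics/wrist0.png

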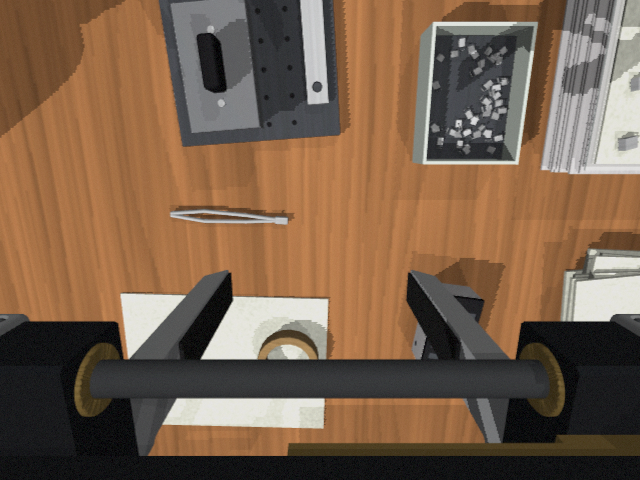

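The wrist view shows the black grip at about (211,63), the cover around it, the plate's near edge at row about 140, and the long stop at (316,50). Sheet corners are at (121,293), (328,298) and (326,428). The tape is at (288,355).

```bash
python3 - <<'E'
from h import *
m=np.load("wrist0.npy",allow_pickle=True).item()
print("cam",ray(m,(0,0))[0])
for n,uv,z in [("grip",(211,63),.085),("gripbot?",(214,92),.085),("griptop",(205,33),.085),("s1",(121,293),.002),("s2",(328,298),.002),("s3",(326,428),.002),("tape",(288,350),.019),("plate c1",(183,146),.012),("plate c2",(340,135),.012),("tweez",(230,216),.005)]:
    print(n,onz(m,uv,z).round(4))
E
```

```text
cam [0.6248663  0.0726304  0.38583135]
grip [0.541  0.1336 0.085 ]
gripbot? [0.5417 0.1127 0.085 ]
griptop [0.5381 0.1544 0.085 ]
s1 [ 0.3946 -0.0935  0.002 ]
s2 [ 0.6344 -0.0998  0.002 ]
s3 [ 0.6328 -0.2812  0.002 ]
tape [ 0.5881 -0.1572  0.019 ]
plate c1 [0.4863 0.0713 0.012 ]
plate c2 [0.6452 0.0819 0.012 ]
tweez [ 0.5275 -0.0022  0.005 ]
```

View pics/side0.png

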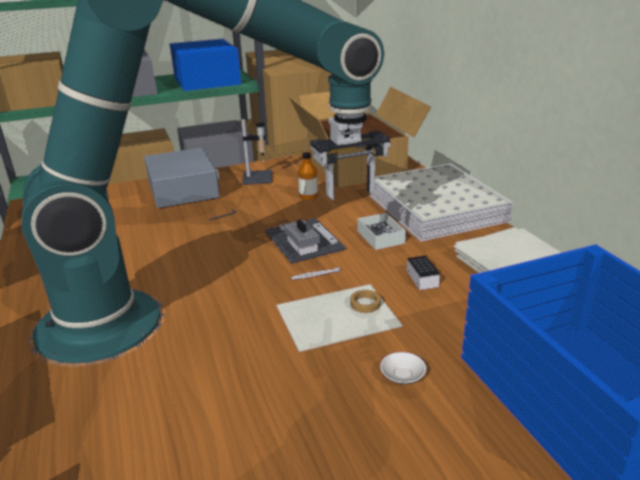

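The side view confirms the layout, with the block uncluttered on the plate. Next I move above it for a close look.

Emit:
{"name": "drive_tool", "arguments": {"plan": [[[0.09,-0.08,0,0,0,0,-1],[0.18,-0.16,0,0,0,0,-1],[0.18,-0.16,0,0,0,0,-1],[0.18,-0.16,0,0,0,0,-1]]]}}

```text
clock: 0.65
eef_pos: [0.5452, 0.0896, 0.2056]
orientation: [2.221, 2.221, -0.0]
wrist_force: [1.1, -0.2, -0.0]
opening: 1.003
gripper_force: 0.0
```

```bash
python3 - <<'E'
from h import *
s=telemetry.get_state();print(s['clock'],s['eef_pos'],s['orientation'])
n="wrist";m=camera_model(n);im=read_camera(n);cv2.imwrite("pics/w1.png",im);np.save("w1.npy",m,allow_pickle=True)
E
```

```text
0.65 [0.54523046 0.08963132 0.20555098] [ 2.22134091e+00  2.22104421e+00 -3.54819978e-05]
```

View pics/w1.png

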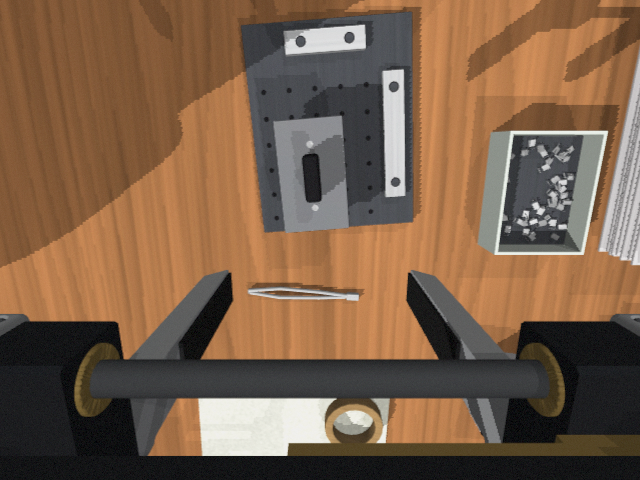

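The plate spans (242,22)–(413,222). The long stop is at (394,133), the short stop at (325,40), the cover corners at (274,121), (342,116), (349,226) and (285,232), and the grip centre at (312,178).

```bash
cat >> h.py <<'E'
def rect(m,mask,box,z):
    """largest contour in box -> world centre, long-axis yaw, size on plane z"""
    x0,y0,x1,y1=box;M=np.zeros_like(mask);M[y0:y1,x0:x1]=mask[y0:y1,x0:x1]
    c=max(cv2.findContours(M,0,1)[0],key=cv2.contourArea)
    P=np.array([onz(m,p[0],z)[:2] for p in c])
    (cx,cy),(w,h),a=cv2.minAreaRect((P*1000).astype(np.float32))
    B=cv2.boxPoints(((cx,cy),(w,h),a));e=max([B[1]-B[0],B[2]-B[1]],key=np.linalg.norm)
    return np.array([cx,cy])/1000,np.arctan2(e[1],e[0]),(w,h),cv2.contourArea(c)
E
python3 - <<'E'
from h import *
m=np.load("w1.npy",allow_pickle=True).item();im=cv2.imread("pics/w1.png")
g=im.max(2);hsv=cv2.cvtColor(im,cv2.COLOR_BGR2HSV)
for p in [(325,50),(394,130),(330,190),(312,178),(360,190),(290,140)]: print(p,im[p[1],p[0]],hsv[p[1],p[0]])
b=(g>170).astype(np.uint8)*255
for n,box in (("short",(275,15,375,62)),("long",(375,60,412,205))): print(n,rect(m,b,box,.020))
print("cover",rect(m,((g>85)&(g<170)&(hsv[...,1]<60)).astype(np.uint8)*255,(265,105,360,240),.061))
print("grip",rect(m,(g<45).astype(np.uint8)*255,(297,145,330,210),.085))
for uv in [(274,121),(342,116),(349,226),(285,232)]: print(onz(m,uv,.061).round(4))
for uv in [(311,154),(314,202)]: print(onz(m,uv,.085).round(4))
E
```

```text
(325, 50) [221 221 219] [ 90   2 221]
(394, 130) [222 222 221] [ 90   1 222]
(330, 190) [122 118 119] [128   8 122]
(312, 178) [33 32 31] [105  15  33]
(360, 190) [61 61 59] [90  8 61]
(290, 140) [140 139 135] [ 96   9 140]
short (array([0.55026691, 0.25629324]), np.float32(0.07063723), (74.73399353027344, 19.502887725830078), 1532.0)
long (array([0.619091  , 0.17071202]), np.float32(-1.500212), (19.71137809753418, 119.5661392211914), 2375.0)
cover (array([0.54375903, 0.13533755]), np.float32(-1.5002453), (72.10084533691406, 100.79759216308594), 7603.0)
grip (array([0.53878052, 0.13535587]), np.float32(-1.4908259), (13.149552345275879, 39.245426177978516), 674.5)
[0.506 0.182 0.061]
[0.5649 0.1861 0.061 ]
[0.5729 0.0887 0.061 ]
[0.513 0.083 0.061]
[0.5384 0.1547 0.085 ]
[0.5407 0.115  0.085 ]
```

Emit:
{"name": "drive_tool", "arguments": {"plan": [[[0.0912,-0.0122,0.08,0,0,-0.012,-1],[0.0912,-0.0122,0.18,0,0,-0.012,-1],[0.0912,-0.0122,0.24,0,0,-0.012,-0.6],[0.0912,-0.0122,0.28,0,0,-0.012,-0.6],[0.0912,-0.0122,0.28,0,0,-0.012,0],[0.0912,-0.0122,0.28,0,0,-0.012,1],[0.0912,-0.0122,0.28,0,0,-0.012,1],[0.0912,-0.0122,0.28,0,0,-0.012,1],[0.0912,-0.0122,0.28,0,0,-0.012,1],[0.0912,-0.0122,0.28,0,0,-0.012,1]]], "grip_force": 15}}

```text
clock: 1.95
eef_pos: [0.5389, 0.1356, 0.0655]
orientation: [2.136, 2.304, 0.0]
wrist_force: [-0.9, -0.8, 0.6]
opening: 0.196
gripper_force: 0.0
```

Still closing (0.196 ≈ 18 mm).

Emit:
{"name": "drive_tool", "arguments": {"plan": [[[0,0,0,0,0,0,1],[0,0,0,0,0,0,1],[0,0,0,0,0,0,1],[0,0,0,0,0,0,1]]]}}

```text
clock: 2.45
eef_pos: [0.5389, 0.1356, 0.0655]
orientation: [-2.136, -2.304, 0.0]
wrist_force: [-2.4, -0.6, 3.6]
opening: 0.151
gripper_force: 15.0
```

Emit:
{"name": "drive_tool", "arguments": {"plan": [[[0,0,-0.02,0,0,0,1],[0,0,-0.05,0,0,0,1],[0,0,-0.1,0,0,0,1],[0,0,-0.15,0,0,0,1],[0,0,-0.2,0,0,0,1],[0,0,-0.24,0,0,0,1],[0,0,-0.24,0,0,0,1],[0,0,-0.24,0,0,0,1]]]}}

```text
clock: 3.45
eef_pos: [0.5386, 0.1355, 0.1851]
orientation: [-2.136, -2.303, 0.001]
wrist_force: [0.2, -0.7, -1.0]
opening: 0.145
gripper_force: 15.0
```

```bash
python3 - <<'E'
from h import *
s=telemetry.get_state();print(s['clock'],s['eef_pos'],s['opening'],s['wrist_force'])
n="scene";im=read_camera(n);m=camera_model(n);np.save("sc.npy",m,allow_pickle=True)
side=read_camera("side");np.save("sd.npy",camera_model("side"),allow_pickle=True)
cv2.imwrite("pics/scene1.png",im);cv2.imwrite("pics/side1.png",side)
a=cv2.resize(im[170:350,270:470],None,fx=2,fy=2);b=cv2.resize(side[140:320,230:430],None,fx=2,fy=2)
cv2.imwrite("pics/duo.png",np.hstack([a,b]))
E
```

```text
3.45 [0.53859824 0.13549432 0.18514984] 0.144995880537849 [ 0.20990436 -0.74757276 -0.9813687 ]
```

View pics/duo.png

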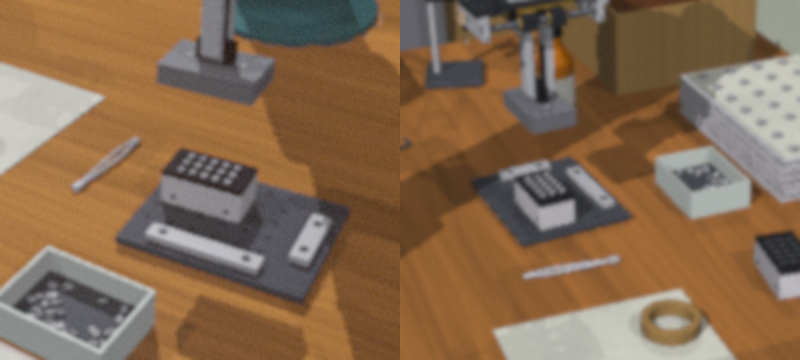

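The cover hangs level in the gripper, clear of the block; the block stays on the plate with its clips. I carry the cover to the sheet.

Emit:
{"name": "drive_tool", "arguments": {"plan": [[[-0.04,-0.012,0,0,0,0.002,1],[-0.12,-0.037,0,0,0,0.004,1],[-0.21,-0.065,0,0,0,0.006,1],[-0.3,-0.093,0,0,0,0.008,1],[-0.39,-0.12,0,0,0,0.01,1],[-0.48,-0.148,0,0,0,0.012,1],[-0.56,-0.173,0,0,0,0.012,1],[-0.61,-0.188,0,0,0,0.012,1],[-0.632,-0.195,0,0,0,0.012,1],[-0.632,-0.195,0.06,0,0,0.012,1],[-0.632,-0.195,0.14,0,0,0.012,1],[-0.632,-0.195,0.22,0,0,0.012,1],[-0.632,-0.195,0.27,0,0,0.012,1],[-0.632,-0.195,0.295,0,0,0.012,1],[-0.632,-0.195,0.3,0,0,0.012,1],[-0.632,-0.195,0.304,0,0,0.012,1],[-0.632,-0.195,0.308,0,0,0.012,1],[-0.632,-0.195,0.308,0,0,0.012,1]]]}}

```text
clock: 5.8
eef_pos: [0.4656, -0.1869, 0.0318]
orientation: [2.221, 2.221, 0.0]
wrist_force: [0.8, 0.2, -0.5]
opening: 0.146
gripper_force: 15.0
```

Continue down in ~1 mm steps to contact.

Emit:
{"name": "drive_tool", "arguments": {"plan": [[[0,0,0.002,0,0,0,1],[0,0,0.004,0,0,0,1],[0,0,0.005,0,0,0,1],[0,0,0.005,0,0,0,1]]]}}

```text
clock: 6.3
eef_pos: [0.4655, -0.1869, 0.0294]
orientation: [2.221, 2.221, 0.0]
wrist_force: [-4.5, 1.3, 13.1]
opening: 0.148
gripper_force: 15.0
```

Emit:
{"name": "drive_tool", "arguments": {"plan": [[[0,0,-0.002,0,0,0,1],[0,0,-0.002,0,0,0,0.4],[0,0,-0.002,0,0,0,0],[0,0,-0.002,0,0,0,0],[0,0,-0.002,0,0,0,0],[0,0,-0.06,0,0,0,0],[0,0,-0.15,0,0,0,-1],[0,0,-0.26,0,0,0,-1],[0,0,-0.36,0,0,0,-1],[0,0,-0.36,0,0,0,-1]]]}}

```text
clock: 7.55
eef_pos: [0.4671, -0.1874, 0.2125]
orientation: [2.218, 2.218, 0.005]
wrist_force: [0.3, 0.2, -0.6]
opening: 0.89
gripper_force: 0.0
```

Emit:
{"name": "drive_tool", "arguments": {"plan": [[[0.06,0.017,0,0,0,0,-1],[0.16,0.046,0,0,0,0,-1],[0.26,0.075,0,0,0,0,-1],[0.36,0.104,0,0,0,-0.006,-1],[0.45,0.13,0,0,0,-0.012,-1],[0.52,0.15,0,0,0,-0.012,-1],[0.554,0.16,0,0,0,-0.012,-1],[0.554,0.16,0,0,0,-0.012,-1],[0.554,0.16,0,0,0,-0.012,-1]]]}}

```text
clock: 8.68
eef_pos: [0.5452, 0.0885, 0.2087]
orientation: [2.138, 2.302, -0.001]
wrist_force: [0.3, -0.7, 0.3]
opening: 1.0
gripper_force: 0.0
```

```bash
python3 - <<'E'
from h import *
s=telemetry.get_state();print(s['clock'],s['eef_pos'],s['orientation'])
m=camera_model("wrist");im=read_camera("wrist");cv2.imwrite("pics/w2.png",im);np.save("w2.npy",m,allow_pickle=True)
sd=read_camera("side")[270:360,260:420];cv2.imwrite("pics/d2.png",np.hstack([cv2.resize(im[0:250,230:430],(480,600)),cv2.resize(cv2.copyMakeBorder(sd,55,55,0,0,0),(320,400))if 0 else cv2.copyMakeBorder(cv2.resize(sd,(320,180)),420,0,0,0,0)]))
E
```

```text
8.675 [0.54522806 0.08851411 0.20869673] [ 2.13799337e+00  2.30179931e+00 -1.29727673e-03]
```

View pics/d2.png

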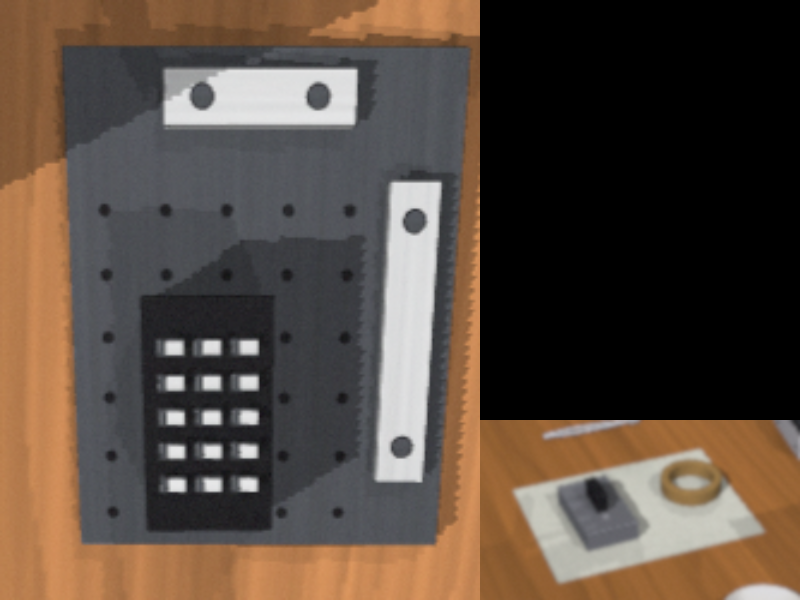

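The left crop shows the uncovered block, with its black top at crop (141,296)–(271,530) and almost parallel to the plate. The right crop shows the cover flat, grip up, on the sheet and clear of the tape.

```bash
python3 - <<'E'
from h import *
m=np.load("w2.npy",allow_pickle=True).item()
P=[onz(m,(230+x/2.4,y/2.4),.052) for x,y in [(141,296),(273,296),(271,528),(148,530)]]
P=np.array(P)[:,:2];print(P.round(4),P.mean(0))
print(rect(m,(cv2.morphologyEx((cv2.imread("pics/w2.png").max(2)<48).astype(np.uint8)*255,cv2.MORPH_OPEN,np.ones((3,3)))),(285,118,348,223),.052))
im=cv2.imread("pics/w2.png");b=(im.max(2)>170).astype(np.uint8)*255
for n,box in (("short",(285,20,395,60)),("long",(380,65,425,210))): print(n,rect(m,b,box,.020))
E
```

```text
[[0.5109 0.1773]
 [0.5603 0.1809]
 [0.5675 0.0924]
 [0.5183 0.0879]] [0.53927851 0.13463749]
(array([0.53887598, 0.13497025]), np.float32(-1.4873191), (49.991668701171875, 89.6151351928711), 5084.5)
short (array([0.55022504, 0.2561929 ]), np.float32(0.07263064), (74.86763000488281, 18.527284622192383), 1477.0)
long (array([0.61890216, 0.17043039]), np.float32(-1.5006182), (20.147680282592773, 119.16219329833984), 2329.5)
```

Emit:
{"name": "drive_tool", "arguments": {"plan": [[[0.0937,-0.0057,0.08,0,0,0.0005,-1],[0.0937,-0.0057,0.18,0,0,0.0005,-1],[0.0937,-0.0057,0.26,0,0,0.0005,-1],[0.0937,-0.0057,0.32,0,0,0.0005,-1],[0.0937,-0.0057,0.355,0,0,0.0005,-1],[0.0937,-0.0057,0.366,0,0,0.0005,-1],[0.0937,-0.0057,0.366,0,0,0.0005,-0.4],[0.0937,-0.0057,0.366,0,0,0.0005,0],[0.0937,-0.0057,0.366,0,0,0.0005,1],[0.0937,-0.0057,0.366,0,0,0.0005,1],[0.0937,-0.0057,0.366,0,0,0.0005,1],[0.0937,-0.0057,0.366,0,0,0.0005,1],[0.0937,-0.0057,0.366,0,0,0.0005,1]]], "grip_force": 30}}

```text
clock: 10.4
eef_pos: [0.5391, 0.1367, 0.0261]
orientation: [2.14, 2.3, 0.0]
wrist_force: [-1.6, -1.2, 6.2]
opening: 0.529
gripper_force: 30.0
```

Emit:
{"name": "drive_tool", "arguments": {"plan": [[[0.01,0.007,0,0,0,0,1],[0.03,0.021,0,0,0,0,1],[0.05,0.035,0,0,0,0,1],[0.07,0.049,0,0,0,0,1],[0.09,0.063,0,0,0,0,1],[0.105,0.074,0,0,0,0,1],[0.115,0.08,0,0,0,0,1],[0.12,0.084,0,0,0,0,1],[0.12,0.084,0,0,0,0,1]]]}}

```text
clock: 11.52
eef_pos: [0.577, 0.1997, 0.0261]
orientation: [2.139, 2.3, 0.001]
wrist_force: [1.2, 1.0, 4.0]
opening: 0.526
gripper_force: 30.0
```

Emit:
{"name": "drive_tool", "arguments": {"plan": [[[0,0.002,0,0,0,0,1],[0,0.004,0,0,0,0,1],[0,0.006,0,0,0,0,1],[0,0.007,0,0,0,0,1],[0,0.008,0,0,0,0,1],[0,0.008,0,0,0,0,1]]]}}

```text
clock: 12.28
eef_pos: [0.5805, 0.2, 0.0262]
orientation: [-2.139, -2.3, 0.0]
wrist_force: [-3.5, 1.0, 7.4]
opening: 0.532
gripper_force: 30.0
```

Emit:
{"name": "drive_tool", "arguments": {"plan": [[[0,0.001,0,0,0,0,1],[0,0.001,0,0,0,0,1]]]}}

```text
clock: 12.52
eef_pos: [0.5809, 0.2, 0.0261]
orientation: [-2.139, -2.3, 0.0]
wrist_force: [-3.6, -0.2, 7.9]
opening: 0.529
gripper_force: 30.0
```

Emit:
{"name": "drive_tool", "arguments": {"plan": [[[0,0.001,0,0,0,0,1],[0,0.001,0,0,0,0,1]]]}}

```text
clock: 12.78
eef_pos: [0.5814, 0.2, 0.0261]
orientation: [-2.139, -2.3, 0.0]
wrist_force: [-3.9, -0.4, 8.0]
opening: 0.531
gripper_force: 30.0
```

Emit:
{"name": "drive_tool", "arguments": {"plan": [[[0,0.001,0,0,0,0,1],[0,0.001,0,0,0,0,1]]]}}

```text
clock: 13.02
eef_pos: [0.5817, 0.2001, 0.0261]
orientation: [-2.139, -2.3, 0.001]
wrist_force: [-5.5, 0.1, 8.9]
opening: 0.529
gripper_force: 30.0
```

Emit:
{"name": "drive_tool", "arguments": {"plan": [[[0,0.001,0,0,0,0,1],[0,0.001,0,0,0,0,1]]]}}

```text
clock: 13.28
eef_pos: [0.5818, 0.2001, 0.0261]
orientation: [-2.139, -2.3, 0.002]
wrist_force: [-8.7, -0.2, 12.9]
opening: 0.528
gripper_force: 30.0
```

Emit:
{"name": "drive_tool", "arguments": {"plan": [[[0,0.001,0,0,0,0,1],[0,0.001,0,0,0,0,1]]]}}

```text
clock: 13.52
eef_pos: [0.5818, 0.2001, 0.0261]
orientation: [-2.139, -2.299, 0.003]
wrist_force: [-11.7, -1.7, 17.2]
opening: 0.532
gripper_force: 30.0
```

Emit:
{"name": "drive_tool", "arguments": {"plan": [[[0,0,-0.001,0,0,0,1],[0.002,0,-0.001,0,0,0,1],[0.004,0,-0.001,0,0,0,1],[0.006,0,-0.001,0,0,0,1],[0.007,0,-0.001,0,0,0,1],[0.007,0,-0.001,0,0,0,1]]]}}

```text
clock: 14.28
eef_pos: [0.5818, 0.2021, 0.0262]
orientation: [-2.141, -2.299, 0.005]
wrist_force: [-8.2, -7.1, 9.5]
opening: 0.528
gripper_force: 30.0
```

Emit:
{"name": "drive_tool", "arguments": {"plan": [[[0.001,0,0,0,0,0,1],[0.001,0,0,0,0,0,1]]]}}

```text
clock: 14.52
eef_pos: [0.5818, 0.2025, 0.0262]
orientation: [-2.141, -2.298, 0.005]
wrist_force: [-7.5, -6.9, 9.4]
opening: 0.528
gripper_force: 30.0
```

Emit:
{"name": "drive_tool", "arguments": {"plan": [[[0.001,0,0,0,0,0,1],[0.001,0,0,0,0,0,1]]]}}

```text
clock: 14.78
eef_pos: [0.5818, 0.203, 0.0262]
orientation: [-2.141, -2.299, 0.005]
wrist_force: [-7.0, -7.4, 9.8]
opening: 0.526
gripper_force: 30.0
```

Emit:
{"name": "drive_tool", "arguments": {"plan": [[[0.002,0,0,0,0,0,1],[0.002,0,0,0,0,0,1]]]}}

```text
clock: 15.02
eef_pos: [0.5817, 0.2041, 0.0261]
orientation: [-2.141, -2.299, 0.005]
wrist_force: [-8.8, -6.5, 10.3]
opening: 0.524
gripper_force: 30.0
```

Emit:
{"name": "drive_tool", "arguments": {"plan": [[[0.001,0,0,0,0,0,1],[0.001,0,0,0,0,0,1]]]}}

```text
clock: 15.28
eef_pos: [0.5817, 0.2046, 0.0262]
orientation: [-2.141, -2.299, 0.005]
wrist_force: [-7.9, -7.2, 9.7]
opening: 0.531
gripper_force: 30.0
```

Emit:
{"name": "drive_tool", "arguments": {"plan": [[[0.001,0,0,0,0,0,1],[0.001,0,0,0,0,0,1]]]}}

```text
clock: 15.52
eef_pos: [0.5816, 0.2051, 0.0262]
orientation: [-2.141, -2.299, 0.005]
wrist_force: [-7.8, -8.1, 9.1]
opening: 0.529
gripper_force: 30.0
```

Emit:
{"name": "drive_tool", "arguments": {"plan": [[[0.001,0,0,0,0,0,1],[0.001,0,0,0,0,0,1]]]}}

```text
clock: 15.78
eef_pos: [0.5816, 0.2052, 0.0261]
orientation: [-2.141, -2.299, 0.006]
wrist_force: [-8.5, -9.6, 10.2]
opening: 0.529
gripper_force: 30.0
```

Emit:
{"name": "drive_tool", "arguments": {"plan": [[[0.001,0,0,0,0,0,1],[0.001,0,0,0,0,0,1]]]}}

```text
clock: 16.02
eef_pos: [0.5816, 0.2052, 0.0261]
orientation: [-2.141, -2.299, 0.006]
wrist_force: [-9.3, -10.9, 11.5]
opening: 0.531
gripper_force: 30.0
```

Emit:
{"name": "drive_tool", "arguments": {"plan": [[[0.001,0,0,0,0,0,1],[0.001,0,0,0,0,0,1]]]}}

```text
clock: 16.27
eef_pos: [0.5816, 0.2053, 0.0261]
orientation: [2.142, 2.298, -0.007]
wrist_force: [-8.3, -12.9, 11.4]
opening: 0.527
gripper_force: 30.0
```

Emit:
{"name": "drive_tool", "arguments": {"plan": [[[0.001,0.001,0,0,0,0,1],[0.002,0.001,0,0,0,0,1],[0.002,0.001,0,0,0,0,1],[0.002,0.001,0,0,0,0,1],[0.002,0.001,0,0,0,0,1],[0.002,0.001,0,0,0,0,1]]]}}

```text
clock: 17.02
eef_pos: [0.5816, 0.2053, 0.0261]
orientation: [2.142, 2.298, -0.01]
wrist_force: [-11.7, -18.1, 17.5]
opening: 0.529
gripper_force: 30.0
```

```bash
python3 - <<'E'
from h import *
s=telemetry.get_state();print(s['clock'],s['eef_pos'],s['wrist_force'],s['moment'])
w=read_camera("wrist");sc=read_camera("scene");sd=read_camera("side");cv2.imwrite("pics/w3.png",w)
a=cv2.resize(w,(480,360));b=cv2.resize(sc[220:340,310:470],(320,240));c=cv2.resize(sd[270:360,260:420],(320,180))
cv2.imwrite("pics/d3.png",np.hstack([cv2.copyMakeBorder(a,0,60,0,0,0),np.vstack([b,c])]))
E
```

```text
17.025 [0.58161232 0.20532497 0.02611519] [-11.74397939 -18.13984807  17.47891696] [-3.99041365  2.92852107  0.1932764 ]
```

View pics/d3.png

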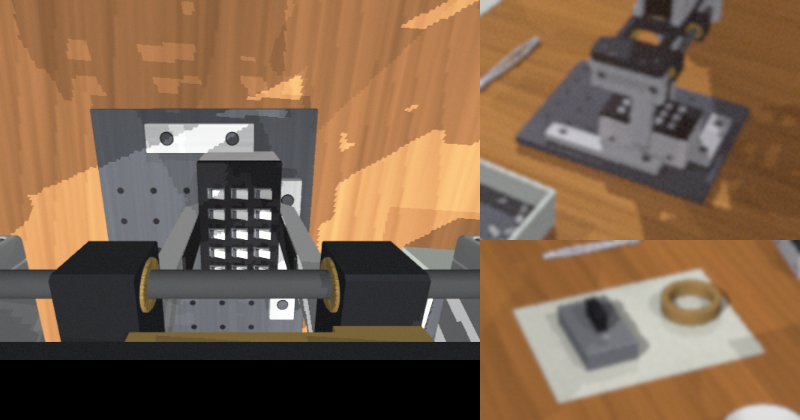

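The wrist view has the block against both stops, with its black top edge at crop row 160. The cover lies unmoved on the sheet. I check the block's end edge against the seated prediction.

```bash
python3 - <<'E'
from h import *
m=camera_model("wrist");C=np.array([.6034,.2499]);ex=np.array([.9975,.0708]);ey=np.array([-.0708,.9975])
w=lambda x,y,z:np.r_[C+x*ex+y*ey,.012+z]
print("pred seated top corners",proj(m,[w(-.05,0,.04),w(0,0,.04)]).round(1).tolist())
print("5mm short",proj(m,[w(-.05,-.005,.04),w(0,-.005,.04)]).round(1).tolist())
print("stop end lower edge",proj(m,[w(-.09,0,.008),w(-.06,0,.008)]).round(1).tolist())
im=cv2.imread("pics/w3.png");b=im.max(2)
for u in(275,320,360): print(u,b[198:222,u].tolist())
print(b[216,255:275].tolist(),b[216,365:385].tolist())
E
```

```text
pred seated top corners [[262.3, 214.6], [375.8, 214.6]]
5mm short [[262.8, 225.7], [375.4, 225.7]]
stop end lower edge [[196.2, 202.9], [253.0, 202.9]]
275 [249, 248, 248, 247, 247, 235, 143, 142, 146, 145, 149, 142, 146, 142, 147, 151, 23, 24, 37, 49, 53, 56, 56, 52]
320 [186, 186, 189, 187, 183, 155, 143, 145, 144, 144, 145, 143, 144, 147, 149, 152, 17, 23, 30, 29, 36, 29, 35, 27]
360 [79, 87, 95, 104, 147, 148, 147, 150, 148, 146, 149, 149, 152, 148, 147, 153, 25, 20, 27, 29, 31, 36, 31, 34]
[118, 114, 114, 110, 112, 114, 111, 94, 35, 34, 36, 36, 32, 30, 38, 35, 32, 32, 35, 34] [30, 30, 32, 27, 38, 33, 25, 31, 33, 26, 50, 83, 95, 96, 94, 91, 88, 92, 90, 88]
```

```bash
python3 -c "
from rig import env
print(env.sign_off())"
```

```text
the job is handed in; nothing more can be done
None
```

The job is handed in: the cover lies grip up on the sheet, and the block is held flat in the corner, pushing roughly 10 N on each stop (estimated from wrist force); in the last wrist picture its end edge was within about a pixel of the seated position, and sign-off gave no verdict.

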